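# Open the strut-assisted lid of the sound test box

## Robot

A 6-joint arm with a two-finger parallel gripper is mounted at the origin on the work surface. World frame = base frame: x ahead of the robot, y to its left, z up, the work surface at z = 0. Lengths are in mm, angles in rad, forces in N, time in s.
With the tool pointing down it reaches from about 275 to 725 mm from the base axis. Payload 5.6 kg.
Tool frame: the origin (TCP) lies at the very end of the fingers, on their centre line; the grasp point (between the pads) lies manip.grasp_offset behind it (manip.grasp_offset is the distance from the TCP to the grasp point, in mm); z points along the fingers, y is the line along which they close (so a half turn about z gives the same grasp; the last joint's range is limited). The gripper opens to 85 mm and grips with 20 to 120 N. Pads are 22 mm wide; open, the fingers measure 114 mm over their backs; the gripper's body (76 mm by 85 mm) begins 54 mm behind the grasp point. The pads swing forward as they close: fully open they stand 13 mm farther back than shut.
Start: joints at [-0.921, 0.255, 0.108, 0, -1.424, -0.285], TCP at [196.238, -513.793, 231.283] pointing down, gripper open.
Joint ranges: [-2.95, 2.95], [-1.21, 1.97], [-1.09, 1.5], [-2.87, 1.71], [-2.94, -0.07], [-3.05, 3.05]. Speed limits (rad/s): [2.57, 2.57, 3.14, 3.14, 3.14, 3.14].

## Interface

Orientations are given as a unit quaternion [w, x, y, z].
In Python, from station import status, grab_frame, manip gives the robot as it stands. The module is installed in compiled form; this text tells all that it offers.
- The arm moves only by the tool step_arm, never from a script. Its argument "motion" is a list of rows, each a list of 7 numbers: the turn, a rotation vector about the tool's x, y, z in units of 4 degrees (1.0 is 4 degrees), then the shift along the tool's x, y, z in units of 0.12 m (1.0 is 0.12 m), then the gripper's target within -1 to 1 (fully open at 1, half-way at 0, shut at -1). In form: [[wx, wy, wz, tx, ty, tz, gripper], ...]. A call has exactly 8 rows; each row shifts and turns the commanded pose from where the row before left it, along the tool's axes as they then stand; what a row does not reach is not made up. A row lasts 1/10 s, in which the tool goes at most 50 mm and 8.59 degrees, less where a joint would pass 70% of its speed; a pose out of reach is approached as far as the arm can. A call with a number of a shift or a turn outside -1 to 1 is refused whole. A call with a gripper value outside its range is refused whole. The fingers move at their own pace and stop on an object; "squeeze" is the grip in N (left out, the last holds). Time passes only in rows, so rows that do not move let the fingers close, or fill a call up. It gives the time, the measured TCP pose, the force, the opening and the grip force at its end, in the units of the state.
- status.state(): the state, without advancing time (a new reading comes with each control period).
- grab_frame(name): name is "scene" or "top"; returns a dict with "color" (384x512x3 uint8, red, green, blue), "mtx" (3x3 intrinsics, pixels), "dist_coeffs" ([k1, k2, p1, p2, k3] as OpenCV has them; the pictures are not rectified), "R" (3x3) and "t" (3): a world point X has camera coordinates R X + t. Camera axes: x right, y down, z forward; pixel columns grow to the right and rows downward; lengths in mm; the calibration is good to about 2 mm. A picture is of the moment at which its call begins. There is no depth.
- manip.hand_in(): hands the job in; it is judged then, once.
The state is a dict: "time_s": time; "joint_pos": joint angles; "joint_vel": joint speeds; "tau": joint torques, N m; "eef_pos": TCP position; "tool_rot": TCP orientation; "force": force on the tool from outside, world axes, zero at the start; "wrist_torque": the same for the moment, N m; "opening": finger opening in mm; "grasp_force": force on a finger pad.
Only numpy, scipy, OpenCV 4.12 (cv2) and the standard library are available. Lean on these libraries where they do the work, as an engineer would, in place of code of your own. Each camera call takes 0.05 s, during which the arm holds its last target. There are 200 camera calls.

## Task

Open the sound test box, the larger of the two lidded boxes, the one with a gas strut on each side, so that the coupler can be put in next: lift its lid by the bar handle, without flinging it, past its balance point until the struts hold it fully open on their own, then let go. Leave the smaller case shut.

Things in the scene. Friction and masses are not known exactly. Their poses are not given: they have to be found in the camera images.
- test_lid (a joint): Angle of the test box's lid, rad: 0 shut (as it starts), 1.3 fully up at its stop. White, 0.8 to 1 kg, 18 mm thick, hinged at the far wall: its near edge swings up and away from the robot. Let go below its balance point (somewhere in 0.5 to 0.85 rad) it falls shut; above it the struts slowly raise it to the stop and hold it. Lifting takes under 5 N at the handle.
- test_lid_handle (a point): Centre of the test lid's bar handle: round steel bar 12 mm thick, parallel to the hinge, its centre 48 mm above the lid's top, on two posts 100 mm apart, 25 mm in from the near edge. Frame turns with the lid: x towards the hinge, y along the bar, z out of the lid's top. Lid shut: bar centre 166 mm above the worktop, x and y level.
- test_lid_hinge (a point): Middle of the test lid's hinge line, 100 mm up, at the far top edge of the test box: grey, fixed, 220 mm deep, 220 wide, 100 high, a black and steel gas strut on each side. Frame turns with the lid, axes as for the handle; the bar handle's centre is at x = -195 mm, y = 0, z = +66 mm in it.
- case_lid (a joint): Angle of the other box's lid, rad: 0 shut. A plain storage case without struts, 130 mm deep, 130 wide, 75 high, with a smaller bar handle on its white lid; it stands to the left or right of the test box and must stay shut.
Things that resemble listed ones, but are neither listed nor needed, are in the scene too. Leave any green or orange look-alike of the part that bears case_lid alone.

How it is judged:
By the outcome, as a careful person would: the job done as asked, in the order asked, and still so for the second after the job is handed in, with the robot touching nothing.
It also fails if it takes over 40 s, if anything falls off the work surface, if the arm or the gripper's body presses on something with over 40 N, if the wrist force passes 120 N, or if a joint passes its speed limit or range.

## Working session

There is one attempt and no reset: what is moved stays moved. The work goes in short steps, Python scripts to look and compute and a tool call to move; the robot and the scene stay as the last step left them, time stands still between calls to the robot, and variables do not carry over. Pictures are saved under pics/ and viewed, at most 10 in all, crops included, and the job is handed in when it is done.

Besides the shell and the picture viewer there is one more tool, called as name(argument=value, ...) on one line, values as JSON. step_arm: Moves the arm, as the interface text tells. Its arguments: {"type":"object","properties":{"motion":{"type":"array"},"squeeze":{"type":"number"}},"required":["motion"]}

```bash
mkdir -p pics; python3 - <<'E'
from station import status, grab_frame, manip
import cv2,numpy as np
s=status.state();print(s['eef_pos'],s['tool_rot'],s['opening'],s['time_s'],manip.grasp_offset)
fs=[]
for n in("scene","top"):
    f=grab_frame(n);np.savez(f'{n}0.npz',**f);cv2.imwrite(f'pics/{n}0.png',cv2.resize(f['color'][...,::-1],(800,600),interpolation=cv2.INTER_CUBIC))
    print(n,f['mtx'].tolist(),f['dist_coeffs'],(-f['R'].T@f['t']).round())
E
```

```text
[ 196.09699462 -513.31336191  230.38419289] [-2.13558582e-04 -1.81363480e-01  9.83415660e-01  9.39163773e-04] 85.64161636102772 0.0 18.700000000000003
scene [[384.86586222492696, 0.0, 253.11783341343292], [0.0, 384.86586222492696, 191.33415081200968], [0.0, 0.0, 1.0]] [-0.04757121  0.          0.          0.          0.        ] [1051. -202.  865.]
top [[490.8831639730818, 0.0, 246.90618885949254], [0.0, 490.8831639730818, 197.23891263543285], [0.0, 0.0, 1.0]] [0.03220859 0.         0.         0.         0.        ] [ 376.  -36. 1233.]
```

View pics/scene0.png

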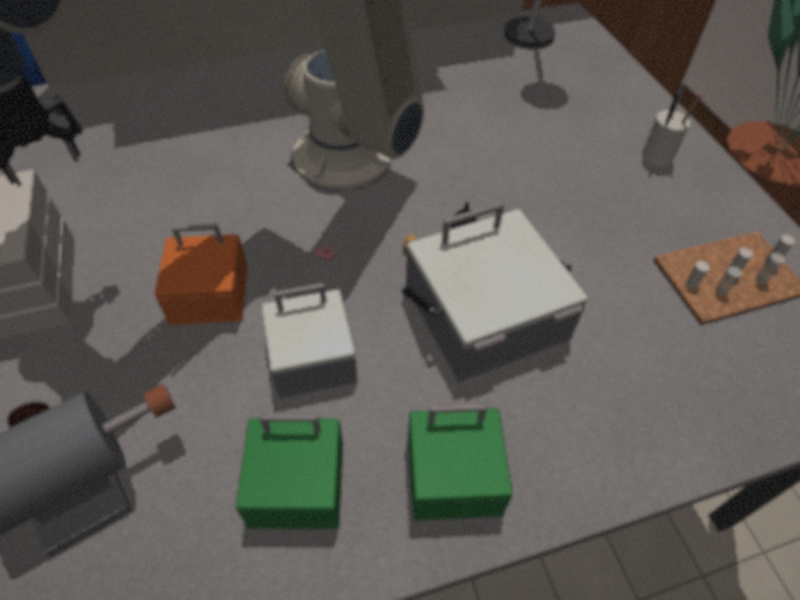

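View pics/top0.png

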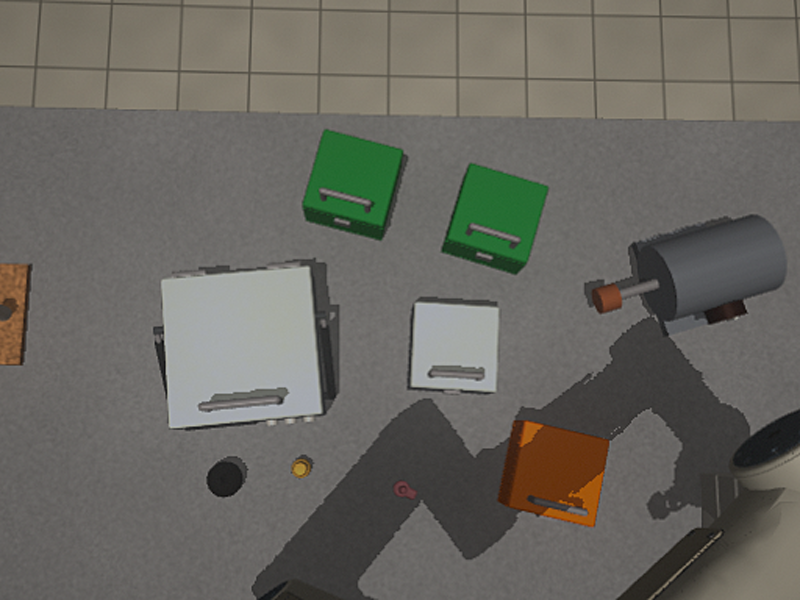

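The top view shows two white-lidded boxes. The large one is at (245,345) with black struts on both sides at (158,350) and (330,340), and its bar is at about (243,400). The small one is at (455,345) and has no struts, so it is the case. The green boxes at (355,185) and (495,215) and the orange one at (555,470) are look-alikes. The large white box is the test box.

```bash
cat > h.py <<'E'
import numpy as np,cv2
def ray(f,p,z):
    u=cv2.undistortPoints(np.array(p,float).reshape(-1,1,2),f['mtx'],f['dist_coeffs']).reshape(-1,2)
    d=np.c_[u,np.ones(len(u))]@f['R']; c=-f['R'].T@f['t']
    return c+d*((z-c[2])/d[:,2])[:,None]
E
python3 - <<'E'
from h import *
f=np.load('top0.npz');c=f['color']
g=cv2.cvtColor(c,cv2.COLOR_RGB2GRAY)
x0,y0,x1,y1=95,165,218,285
m=np.zeros_like(g);m[y0:y1,x0:x1]=(g[y0:y1,x0:x1]>150)*255
ct=max(cv2.findContours(m,cv2.RETR_EXTERNAL,cv2.CHAIN_APPROX_NONE)[0],key=cv2.contourArea)
r=cv2.minAreaRect(ct);b=cv2.boxPoints(r);print('lid',b.round(1).tolist());L=ray(f,b,118);print(L.round())
fill=np.zeros_like(g);cv2.drawContours(fill,[ct],-1,255,-1);fill=cv2.erode(fill,np.ones((9,9)))
h=((fill>0)&(g<150)).astype(np.uint8)
n,lab,st,cen=cv2.connectedComponentsWithStats(h);i=1+np.argmax(st[1:,4]);print(st[i],cen[i])
p=np.argwhere(lab==i)[:,::-1];hr=cv2.minAreaRect(p.astype(np.float32));hb=cv2.boxPoints(hr)
print('bar',hb.round(1).tolist(),ray(f,hb,166).round().tolist(),ray(f,[hr[0]],166).round(1))
print('yellow,black',ray(f,[[193,299],[144,306]],20).round())
cr=c[160:325,80:340,::-1];cv2.imwrite('pics/crop.png',cv2.resize(cr,None,fx=3,fy=3,interpolation=cv2.INTER_CUBIC))
E
```

```text
lid [[100.0999984741211, 178.39999389648438], [197.3000030517578, 170.1999969482422], [205.3000030517578, 265.3999938964844], [108.0999984741211, 273.6000061035156]]
[[588. 267. 118.]
 [610.  47. 118.]
 [392.  24. 118.]
 [373. 238. 118.]]
[126 248  59  16 557] [156.13285458 255.42728905]
bar [[125.4000015258789, 252.39999389648438], [183.6999969482422, 247.10000610351562], [184.8000030517578, 258.3999938964844], [126.4000015258789, 263.70001220703125]] [[418.0, 192.0, 166.0], [430.0, 68.0, 166.0], [406.0, 65.0, 166.0], [394.0, 189.0, 166.0]] [[412.3 129.  166. ]]
yellow,black [[313.  57.  20.]
 [297. 173.  20.]]
```

View pics/crop.png

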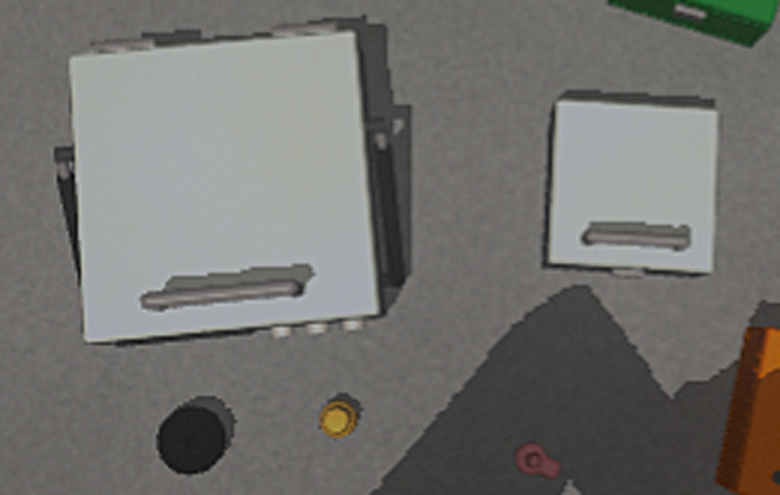

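The crop confirms the choice. The large white lid has a strut on each side and its bar runs from (143,302) to (303,287). The small case at (635,185) has no struts. The bar centre is at about (407,131,166), yaw is about 0.097, and the hinge is at about (601,150). I'll swing above it along an arc.

step_arm(motion=[[0,0,-0.5,-0.15,0.03,-0.1,1],[0,0,-1,-0.3,0.06,-0.1,1],[0,0,-1,-0.31,0.06,-0.1,1],[0,0,-1,-0.31,0.06,0,1],[0,0,-1,-0.31,0.06,0,1],[0,0,-1,-0.3,0.06,0,1],[0,0,-1,-0.3,0.06,0,1],[0,0,-1,-0.3,0.06,0,1]])

```text
time_s: 0.9
eef_pos: [391.6, -317.0, 266.7]
tool_rot: [-0.0, -0.431, 0.902, 0.0]
force: [0.7, -0.9, 0.9]
opening: 85.3
grasp_force: 0.0
```

step_arm(motion=[[0,0,-1,-0.3,0.06,0,0.6],[0,0,-1,-0.29,0.06,0,0.3],[0,0,-1,-0.29,0.06,0,0.3],[0,0,-1,-0.28,0.06,0,0.3],[0,0,-1,-0.28,0.06,0,0.3],[0,0,-1,-0.27,0.06,0,0.3],[0,0,-1,-0.26,0.06,0,0.3],[0,0,-1,-0.2,0.06,0,0.3]])

```text
time_s: 1.7
eef_pos: [451.8, -61.2, 266.7]
tool_rot: [-0.0, -0.663, 0.748, 0.0]
force: [-0.1, 0.0, -0.0]
opening: 55.7
grasp_force: 0.0
```

step_arm(motion=[[0,0,-1,0,0,0,0.3],[0,0,-1,0,0,0,0.3],[0,0,-1.0,0,0,0,0.3],[0,0,-0.1,-0.32,0.04,0,0.3],[0,0,0,-0.35,0.05,0,0.3],[0,0,0,-0.35,0.05,0,0.3],[0,0,0,-0.35,0.05,0,0.3],[0,0,0,-0.26,0.03,0,0.3]])

```text
time_s: 2.5
eef_pos: [406.8, 131.2, 267.1]
tool_rot: [0.0, 0.739, -0.673, -0.0]
force: [0.0, 0.1, -0.5]
opening: 55.5
grasp_force: 0.0
```

```bash
python3 - <<'E'
from h import *
from station import status, grab_frame
s=status.state();print(s['eef_pos'],s['tool_rot'],s['opening'])
f=grab_frame('top');np.savez('top1.npz',**f)
f=grab_frame('scene');np.savez('scene1.npz',**f)
c=f['color'][100:250,230:400,::-1];cv2.imwrite('pics/s1.png',cv2.resize(c,None,fx=4,fy=4,interpolation=cv2.INTER_CUBIC))
# predicted bar ends in scene
for hc in ([407,131.3,166],):
  pts=np.array([np.array(hc)+k*np.array([-.097,.995,0]) for k in(-56,0,56)])
  print(cv2.projectPoints(pts,cv2.Rodrigues(f['R'])[0],f['t'],f['mtx'],f['dist_coeffs'])[0].reshape(-1,2).round(1).tolist())
E
```

```text
[406.81591675 131.2194987  267.07060882] [ 6.84723131e-05  7.39393468e-01 -6.73273515e-01 -2.60660976e-04] 55.530829969883804
[[282.6, 142.3], [302.3, 136.5], [321.4, 130.9]]
```

View pics/s1.png

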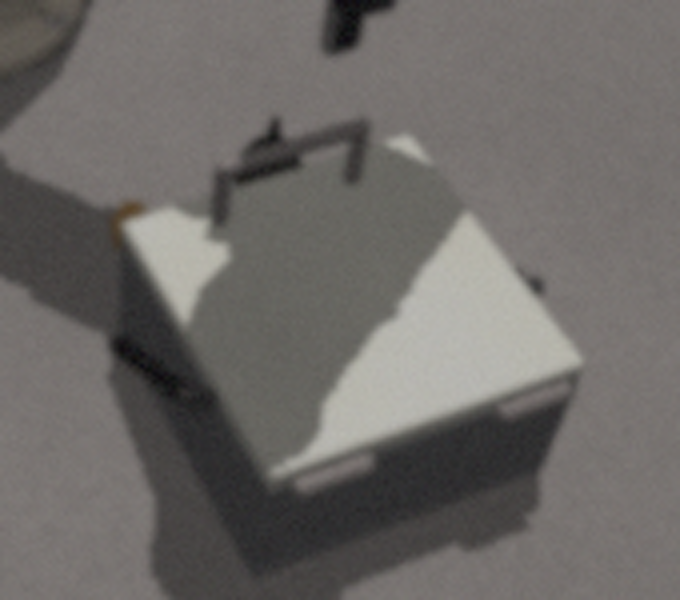

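The crop shows the bar from (215,178) to (365,125), within about 2 px of my prediction. The gripper is above it, so I'll descend and close.

step_arm(motion=[[0,0,0,0,0,0.2,0.3],[0,0,0,0,0,0.25,0.3],[0,0,0,0,0,0.25,0.3],[0,0,0,0,0,0.18,0.3],[0,0,0,0,0,0.1,0.3],[0,0,0,0,0,0.02,0.3],[0,0,0,0,0,0,-0.2],[0,0,0,0,0,0,-0.5]], squeeze=25)

```text
time_s: 3.4
eef_pos: [408.5, 129.4, 148.1]
tool_rot: [-0.001, 0.739, -0.674, 0.0]
force: [-0.1, 0.6, -0.7]
opening: 27.3
grasp_force: 0.0
```

step_arm(motion=[[0,0,0,0,0,0,-0.7],[0,0,0,0,0,0,-1],[0,0,0,0,0,0,-1],[0,0,0,0,0,0,-1],[0,0,0,0,0,0,-1],[0,0,0,0,0,0,-1],[0,0,0,0,0,0,-1],[0,0,0,0,0,0,-1]])

```text
time_s: 4.2
eef_pos: [408.2, 129.6, 147.8]
tool_rot: [-0.001, 0.739, -0.674, 0.0]
force: [-1.7, -0.4, 5.8]
opening: 11.5
grasp_force: 24.7
```

The bar is held at 11.5 mm opening. I'll lift along the hinge arc in steps of about 0.04 rad, with the tool vertical so the bar turns in the pads.

step_arm(motion=[[0,0,0,0,-0.023,-0.064,-1],[0,0,0,0,-0.026,-0.063,-1],[0,0,0,0,-0.028,-0.062,-1],[0,0,0,0,-0.031,-0.061,-1],[0,0,0,0,-0.033,-0.06,-1],[0,0,0,0,-0.036,-0.058,-1],[0,0,0,0,-0.038,-0.057,-1],[0,0,0,0,-0.04,-0.056,-1]], squeeze=25)

```text
time_s: 5.0
eef_pos: [437.0, 132.5, 205.4]
tool_rot: [0.001, 0.739, -0.674, -0.001]
force: [-7.7, 3.5, 1.2]
opening: 10.7
grasp_force: 24.5
```

```bash
python3 - <<'E'
from h import *
from station import grab_frame
f=grab_frame('scene')
c=f['color'][60:250,220:420,::-1];cv2.imwrite('pics/s2.png',cv2.resize(c,None,fx=3,fy=3,interpolation=cv2.INTER_CUBIC))
E
```

```text
(no output)
```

View pics/s2.png

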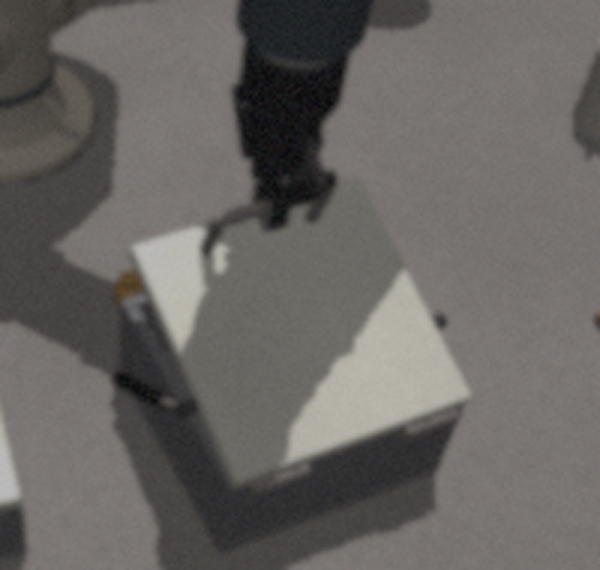

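The lid is opening. Its near edge, around (200,225) to (350,180), is raised and the fingers are on the bar at about (285,205). Continuing the arc.

step_arm(motion=[[0,0,0,0,-0.04,-0.054,-1],[0,0,0,0,-0.044,-0.052,-1],[0,0,0,0,-0.047,-0.05,-1],[0,0,0,0,-0.049,-0.048,-1],[0,0,0,0,-0.05,-0.046,-1],[0,0,0,0,-0.052,-0.044,-1],[0,0,0,0,-0.054,-0.042,-1],[0,0,0,0,-0.056,-0.04,-1]])

```text
time_s: 5.85
eef_pos: [484.5, 137.2, 252.5]
tool_rot: [-0.001, 0.739, -0.673, -0.001]
force: [-4.8, 5.6, 5.4]
opening: 10.7
grasp_force: 25.3
```

step_arm(motion=[[0,0,0,0,-0.057,-0.038,-1],[0,0,0,0,-0.059,-0.036,-1],[0,0,0,0,-0.06,-0.033,-1],[0,0,0,0,-0.061,-0.031,-1],[0,0,0,0,-0.063,-0.028,-1],[0,0,0,0,-0.064,-0.026,-1],[0,0,0,0,-0.065,-0.023,-1],[0,0,0,0,-0.066,-0.021,-1]])

```text
time_s: 6.65
eef_pos: [545.0, 143.5, 280.2]
tool_rot: [-0.002, 0.739, -0.673, -0.0]
force: [-1.2, 6.6, 4.6]
opening: 11.0
grasp_force: 25.9
```

step_arm(motion=[[0,0,0,0,-0.066,-0.018,-1],[0,0,0,0,-0.067,-0.015,-1],[0,0,0,0,-0.067,-0.013,-1],[0,0,0,0,-0.065,-0.01,-1],[0,0,0,0,-0.05,-0.006,-1],[0,0,0,0,-0.02,-0.002,-1],[0,0,0,0,0,0,-1],[0,0,0,0,0,0,-1]])

```text
time_s: 7.45
eef_pos: [585.4, 147.3, 287.2]
tool_rot: [-0.002, 0.739, -0.673, 0.0]
force: [-0.4, 6.5, 0.9]
opening: 10.6
grasp_force: 26.1
```

```bash
python3 - <<'E'
from h import *
from station import grab_frame,status
s=status.state();print(s['force'],s['wrist_torque'],s['joint_pos'])
f=grab_frame('scene')
c=f['color'][20:250,220:440,::-1];cv2.imwrite('pics/s3.png',cv2.resize(c,None,fx=2.6,fy=2.6,interpolation=cv2.INTER_CUBIC))
E
```

```text
[-0.42091734  6.45261656  0.91875143] [ 2.21769943 -0.00621531  0.11073482] [ 5.04424281e-01  3.56459236e-01  3.89595397e-01 -1.17337027e-03
 -1.60004872e+00 -4.10865171e-01]
```

View pics/s3.png

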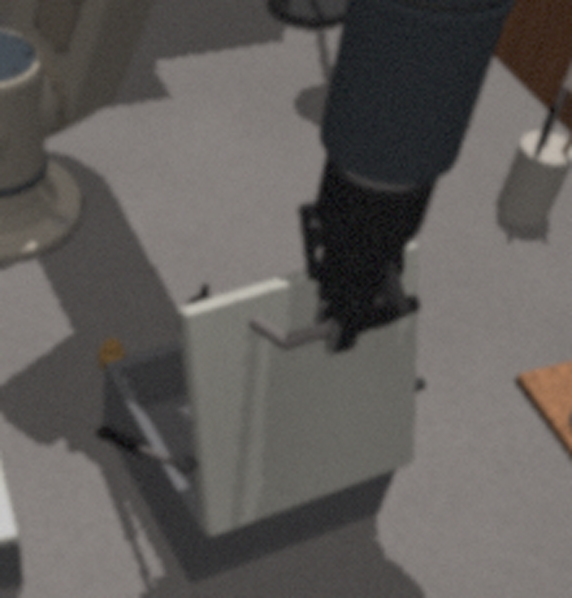

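The lid is at about 1.15 rad, past balance, with the gripper on the bar at (320,335) on the lid's far face. I'll take it gently closer to the stop before letting go.

step_arm(motion=[[0,0,0,0,-0.03,-0.002,-1],[0,0,0,0,-0.04,-0.002,-1],[0,0,0,0,-0.04,-0.001,-1],[0,0,0,0,-0.04,0,-1],[0,0,0,0,-0.03,0,-1],[0,0,0,0,-0.02,0,-1],[0,0,0,0,0,0,-1],[0,0,0,0,0,0,-1]])

```text
time_s: 8.3
eef_pos: [609.4, 149.6, 287.6]
tool_rot: [-0.002, 0.739, -0.673, 0.0]
force: [0.6, 6.0, -0.3]
opening: 10.7
grasp_force: 26.2
```

step_arm(motion=[[0,0,0,0,0,0,-0.6],[0,0,0,0,0,0,-0.4],[0,0,0,0,0,0,-0.25],[0,0,0,0,0,0,-0.25],[0,0,0,0,0,0,-0.25],[0,0,0,0,0,0,-0.25],[0,0,0,0,0,0,-0.25],[0,0,0,0,0,0,-0.25]])

```text
time_s: 9.1
eef_pos: [608.2, 147.9, 286.7]
tool_rot: [0.0, 0.739, -0.674, 0.0]
force: [0.7, 0.2, -0.4]
opening: 32.1
grasp_force: 0.0
```

```bash
python3 - <<'E'
from h import *
from station import grab_frame,status
print(status.state()['force'])
f=grab_frame('scene')
c=f['color'][20:250,220:440,::-1];cv2.imwrite('pics/s4.png',cv2.resize(c,None,fx=2.6,fy=2.6,interpolation=cv2.INTER_CUBIC))
E
```

```text
[ 0.69803421  0.15326752 -0.35969077]
```

View pics/s4.png

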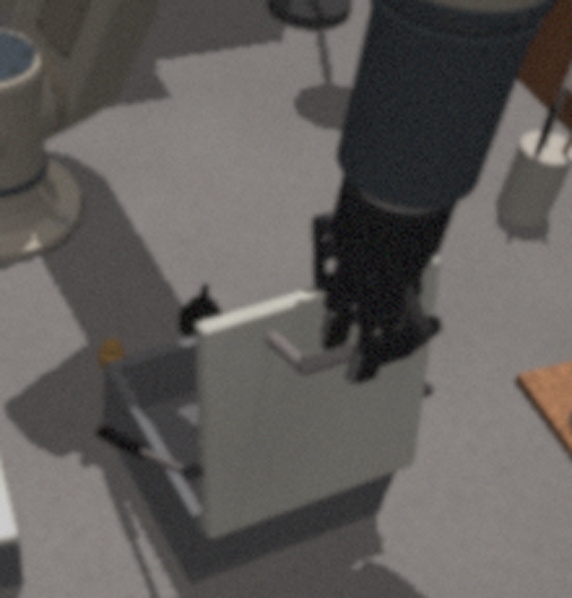

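The fingers are open astride the bar at (340,350) with no contact force, and the lid stands by itself. Withdrawing straight up.

step_arm(motion=[[0,0,0,0,0,-0.04,-0.25],[0,0,0,0,0,-0.08,-0.25],[0,0,0,0,0,-0.1,-0.25],[0,0,0,0,0,-0.15,-0.25],[0,0,0,0,0,-0.2,-0.25],[0,0,0,0,0,-0.2,-0.25],[0,0,0,0,0,-0.1,-0.25],[0,0,0,0,0,0,-0.25]])

```text
time_s: 9.95
eef_pos: [608.9, 147.9, 393.9]
tool_rot: [-0.002, 0.739, -0.674, 0.001]
force: [-0.7, 0.9, -0.1]
opening: 32.1
grasp_force: 0.0
```

step_arm(motion=[[0,0,0,0,0,0,-0.25],[0,0,0,0,0,0,-0.25],[0,0,0,0,0,0,-0.25],[0,0,0,0,0,0,-0.25],[0,0,0,0,0,0,-0.25],[0,0,0,0,0,0,-0.25],[0,0,0,0,0,0,-0.25],[0,0,0,0,0,0,-0.25]])

```text
time_s: 10.75
eef_pos: [608.3, 148.0, 391.1]
tool_rot: [0.0, 0.739, -0.674, -0.0]
force: [-0.3, -0.1, -0.1]
opening: 31.8
grasp_force: 0.0
```

```bash
python3 - <<'E'
from h import *
from station import grab_frame,status
print(status.state()['force'])
f=grab_frame('scene')
cv2.imwrite('pics/s5.png',cv2.resize(f['color'][...,::-1],(800,600),interpolation=cv2.INTER_CUBIC))
for th in (1.2,1.25,1.3):
  s,c=np.sin(th),np.cos(th);X=np.array([.995,.097,0]);Y=np.array([-.097,.995,0]);H=np.array([601,150,100])
  P=[H+X*(x*c+z*s)+Y*y+np.array([0,0,-x*s+z*c]) for x,y,z in((-195,-56,66),(-195,56,66),(-220,-110,18))]
  print(th,(cv2.projectPoints(np.array(P),cv2.Rodrigues(f['R'])[0],f['t'],f['mtx'],f['dist_coeffs'])[0].reshape(-1,2)*800/512).round().tolist())
E
```

```text
[-0.25200359 -0.08371753 -0.09344599]
1.2 [[511.0, 242.0], [585.0, 219.0], [455.0, 222.0]]
1.25 [[515.0, 247.0], [590.0, 224.0], [459.0, 226.0]]
1.3 [[519.0, 253.0], [594.0, 229.0], [463.0, 230.0]]
```

View pics/s5.png

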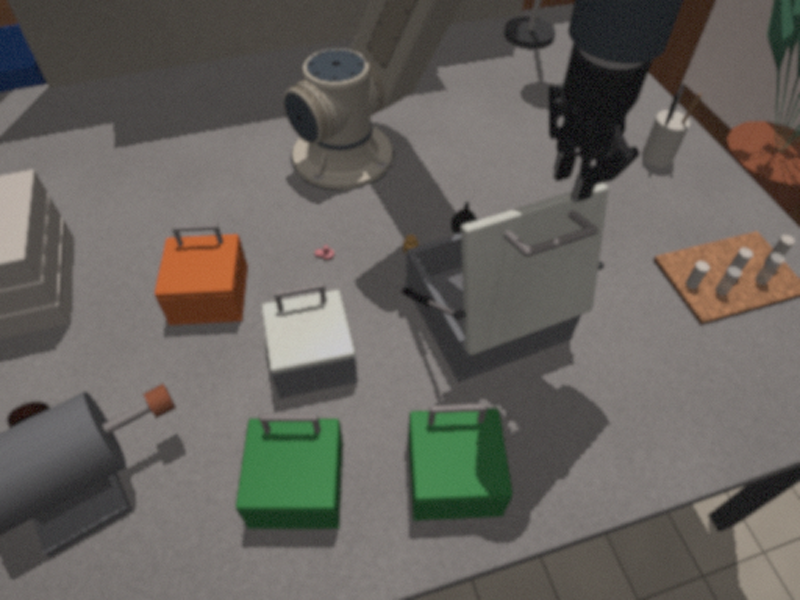

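The lid stands open with its bar at about (525,250) to (597,228), which matches about 1.3 rad. The gripper is clear above and the case is shut. I'll wait a little, check that nothing drifts, and hand in.

step_arm(motion=[[0,0,0,0,0,0,-0.25],[0,0,0,0,0,0,-0.25],[0,0,0,0,0,0,-0.25],[0,0,0,0,0,0,-0.25],[0,0,0,0,0,0,-0.25],[0,0,0,0,0,0,-0.25],[0,0,0,0,0,0,-0.25],[0,0,0,0,0,0,-0.25]])

```text
time_s: 11.6
eef_pos: [608.3, 148.0, 391.1]
tool_rot: [0.0, 0.739, -0.674, -0.0]
force: [0.3, -0.3, -0.2]
opening: 31.8
grasp_force: 0.0
```

step_arm(motion=[[0,0,0,0,0,0,-0.25],[0,0,0,0,0,0,-0.25],[0,0,0,0,0,0,-0.25],[0,0,0,0,0,0,-0.25],[0,0,0,0,0,0,-0.25],[0,0,0,0,0,0,-0.25],[0,0,0,0,0,0,-0.25],[0,0,0,0,0,0,-0.25]])

```text
time_s: 12.4
eef_pos: [608.3, 147.9, 391.1]
tool_rot: [-0.0, 0.739, -0.674, 0.0]
force: [-0.1, -0.9, 0.9]
opening: 31.9
grasp_force: 0.0
```

```bash
python3 - <<'E'
from h import *
from station import grab_frame,manip
f=grab_frame('scene')['color']
a=cv2.resize(cv2.imread('pics/s5.png'),(512,384),interpolation=cv2.INTER_AREA);b=f[...,::-1]
g=lambda i:cv2.GaussianBlur(cv2.cvtColor(np.ascontiguousarray(i),cv2.COLOR_BGR2GRAY),(5,5),0)[125:235,255:395].astype(np.float32)
print(cv2.phaseCorrelate(g(a),g(b)),np.abs(g(a)-g(b)).max())
if np.abs(g(a)-g(b)).max()<25: print(manip.hand_in())
E
```

```text
((-0.014749451639502809, -0.019662430000281006), 0.9981231774444933) 5.0
the job is handed in; nothing more can be done
None
```

The test box lid stands fully open at about 1.3 rad, judged from the camera, and the struts hold it with the gripper clear; the smaller case stayed shut, and the job was handed in at about 12.5 s.

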